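# Clear the weld and hold the work lamp over it

### The arm

A 6-joint arm with a two-finger parallel gripper is mounted at the origin on the work surface. World frame = base frame: x ahead of the robot, y to its left, z up, the work surface at z = 0. Lengths are in m, angles in rad, forces in N, time in s.
With the tool pointing down it reaches from about 0.425 to 0.95 m from the base axis. Payload 14.7 kg.
Tool frame: the origin (TCP) lies at the very end of the fingers, on their centre line; the grasp point (between the pads) lies 19 mm behind it; z points along the fingers, y is the direction in which the jaws open and shut (so a half turn about z gives the same grasp; the last joint's range is limited). The gripper opens to 85 mm and grips with 20 to 120 N. Pads are 22 mm wide; open, the fingers measure 114 mm over their backs; the gripper's body (76 mm by 85 mm) begins 54 mm behind the grasp point. The pads swing forward as they close: fully open they stand 13 mm farther back than shut.
Start: joints at [-1.17, 0.48, 1.596, -0, 1.065, -0.047], TCP at [0.281, -0.586, 0.231] pointing down, gripper open.
Joint ranges: [-2.75, 2.75], [-0.82, 2.05], [0.23, 2.67], [-1.56, 4.7], [0.09, 2.69], [-2.92, 2.92]. Speed limits (rad/s): [1.89, 1.89, 2.39, 3.01, 3.01, 3.01].

### API

Orientations are given as [roll, pitch, yaw] about the fixed x, y, z axes, in that order (R = Rz(yaw) Ry(pitch) Rx(roll)).
In Python, from workcell import bot, cams, order gives the robot as it stands.
- The arm moves only by the shell command python3 -m jog 'ROWS' [OPENING] [FORCE]. ROWS is a JSON object of lists of equal length, an entry for each row: "linear": the shift along the world's x, y, z in mm, a list of three; "angular": the turn, a rotation vector about the world's x, y, z in rad, a list of three. A call has 1 to 10 rows; each row is the pose to reach, as a shift and turn from the pose commanded when the call began; what a row does not reach only later rows make up. A row lasts 1/10 s, in which the tool goes at most 50 mm and 8.59 degrees, less where a joint would pass 70% of its speed; a pose out of reach is approached as far as the arm can. A call with a gripper value outside its range is refused whole. OPENING is the opening, from -1 (shut) to 1 (fully open), set as the call begins (- or left out, the last holds). The fingers move at their own pace and stop on an object; FORCE is the grip in N (left out, the last holds). Time passes only in rows, so rows that repeat a pose let the fingers close. It gives the time, the measured TCP pose, the force and the opening at its end, in the units of the state.
- bot.get_obs(): the state, without advancing time (a new reading comes with each control period).
- cams.snapshot(name): name is "side" or "top" or "wrist"; returns the picture (400x640x3 uint8, red, green, blue); there is no depth.
- cams.camera_info(name): a dict with "mtx" (3x3 intrinsics, pixels), "k1" (the pictures are not rectified: a ray, as slopes to the right and down, at radius r is drawn at 1 + k1 r^2 times it, then the intrinsics apply), "world_to_cam" (4x4, takes a point from world to camera coordinates). Camera axes: x right, y up, looking along -z (the intrinsics and any distortion apply to the point x, -y, -z); pixel columns grow to the right and rows downward; lengths in m; the calibration is good to about 2 mm. A picture is of the moment at which its call begins: read the wrist's pose just before it. camera_info takes no time and is no camera call; for the wrist camera it gives the pose at the moment of the call.
- order.finish_job(): hands the job in, once; it reports no verdict.
The state is a dict: "time_s": time; "joints": joint angles; "joint_velocities": joint speeds; "effort": joint torques, N m; "tool_pos": TCP position; "ee_rot": TCP orientation; "ft_force": force on the tool from outside, world axes, zero at the start; "ft_torque": the same for the moment, N m; "width": finger opening in m.
Only numpy, scipy, OpenCV 4.12 (cv2) and the standard library are available. Lean on these libraries where they do the work, as an engineer would, in place of code of your own. Each camera call takes 0.05 s, during which the arm holds its last target. There are 200 camera calls.

### The job

Clear the two steel offcuts off the welded plate into the scrap bin. Then draw the right-angle work lamp out of its leaning holder, turn it level with its lens facing straight down, and hold it still over the middle of the weld seam, lens about 10 cm above the plate. Finish while still holding the lamp there in the gripper, touching nothing else with it, and leave the spray can and wire brush where they are.

Things in the scene. Friction and masses are not known exactly. Their poses are not given: they have to be found in the camera images.
- lamp: Loose right-angle work lamp, 0.22 kg. Origin: centre of the tail end; x along the stick to the head, z away from the lens (lens looks along -z). Aluminium stick: x 0 to 135 mm, 26 wide (y), 30 deep (z -15 to 15). Black head: x 135 to 175, 30 wide, z -31 to 16. Mass centre x 91. At first x points up at 45 degrees, tail 60 mm in the pocket; grasp across the 26 mm at x 60 to 135.
- lamp_lens (a point): Centre of the lamp's round white lens face (29 mm across), at lamp x 155, y 0, z -34 mm. In the holder the lens is on the lower side of the leaning lamp; with the lamp level and z up it looks straight down.
- holder: Fixed grey steel lamp holder, heading varies. Origin under the centre of its base plate, 130 (x) by 90 (y) by 8 mm. Its pocket (outside 36 wide, 40 across, walls 4, 60 mm deep) leans 45 degrees, mouth up and towards the holder's +x; top of the mouth 102 mm high.
- pocket_floor (a point): Middle of the pocket's inner end, where the lamp's tail rests: holder x -30, z 45 mm. The lamp sits by gravity alone with 2 mm of play (sags up to 3 degrees); it comes free drawn more than 60 mm along its own x.
- workpiece: Fixed steel plate, 139 (x) by 220 (y) by 12 mm thick, lying on the bench: two plates welded together, the weld bead (dark ripples, 12 mm wide, 2 mm proud, look only) running along y through the middle. Origin under its centre.
- seam_mid (a point): Middle of the weld seam, on the plate's top face (12 mm above the bench).
- flat_offcut: Loose dark steel flat-bar offcut, 60 (x) by 30 (y) by 22 mm (z), 0.3 kg, lying on the plate on one side of the seam's middle, any heading. Origin at the centre of its underside.
- round_offcut: Loose dark steel round-bar offcut standing upright on the plate, 32 mm diameter, 40 mm tall, 0.24 kg. Origin at the centre of its underside.
- bin: Fixed grey open scrap bin, outside 170 by 170 by 75 mm high, walls and floor 4 mm. Origin under its centre. Stands on one side of the plate, the lamp holder on the other; which is which varies.
- bin_in (a point): Centre of the bin's inner floor (4 mm above the bench).
- spray_can: Loose spray can, 56 mm diameter, 150 mm tall, upright, beyond the plate; bystander. Origin at the centre of its underside.
- wire_brush: Loose wire brush, 150 by 26 by 30 mm high, beyond the plate; bystander. Origin at the centre of its underside.

How it is judged:
On the way, in this order (a step that is already met when the one before it is completed fails the run):
1. both offcuts lie in the scrap bin, the lamp still in its holder (x of flat_offcut in the frame of bin_in between -0.08 and 0.08 m and y of flat_offcut in the frame of bin_in between -0.08 and 0.08 m and z of each of flat_offcut, round_offcut in the frame of bin_in below 0.062 m and x of round_offcut in the frame of bin_in between -0.08 and 0.08 m and y of round_offcut in the frame of bin_in between -0.08 and 0.08 m and distance between lamp and pocket_floor below 0.03 m), for 0.2 s.
2. the lamp is drawn out of its holder and held in the gripper (distance between lamp and pocket_floor above 0.075 m and height (world z) of lamp_lens above 0.06 m and contact force between lamp and the fingers above 1 N), for 0.1 s.
At the end, for the whole second after the job is handed in: Both offcuts in the bin, below its rim. Lamp still, held by the fingers, touching no other thing; lens facing down within 0.2 rad, within 35 mm (level) of the seam's middle, 60 to 150 mm above the plate (x of flat_offcut in the frame of bin_in between -0.08 and 0.08 m and y of flat_offcut in the frame of bin_in between -0.08 and 0.08 m and z of each of flat_offcut, round_offcut in the frame of bin_in below 0.062 m and x of round_offcut in the frame of bin_in between -0.08 and 0.08 m and y of round_offcut in the frame of bin_in between -0.08 and 0.08 m and angle between lamp's own z axis and vertical below 0.2 rad and horizontal distance between lamp_lens and seam_mid below 0.035 m and z of lamp_lens in the frame of seam_mid between 0.06 and 0.15 m and contact force between lamp and the fingers above 2 N and contact force between lamp and holder below 0.2 N and contact force between lamp and bin below 0.2 N and contact force between lamp and workpiece below 0.2 N and contact force between lamp and spray_can below 0.2 N and contact force between lamp and wire_brush below 0.2 N and contact force between lamp and flat_offcut below 0.2 N and contact force between lamp and round_offcut below 0.2 N and linear speed of lamp below 0.03 m/s and angular speed of lamp below 0.2 rad/s); the arm keeps its last pose, push and grip.
It fails at once if spray can moved more than 30 mm (distance of spray_can from where it was at the start of the episode above 0.03 m).
It fails at once if wire brush moved more than 30 mm (distance of wire_brush from where it was at the start of the episode above 0.03 m).
It also fails if it takes over 67 s, if anything falls off the work surface, if the arm or the gripper's body presses on something with over 40 N, if the wrist force passes 120 N, or if a joint passes its speed limit or range.

## Working session

There is one attempt and no reset: what is moved stays moved. The work goes in short steps, Python scripts to look and compute and a shell command to move; the robot and the scene stay as the last step left them, time stands still between calls to the robot, and variables do not carry over. Pictures are saved under pics/ and viewed, about 8 in all and at most 12, crops included, and the job is handed in when it is done.

```bash
mkdir -p pics; ls
python3 - <<'E'
from workcell import bot,cams
import cv2,numpy as np
np.set_printoptions(precision=4,suppress=True)
print(bot.get_obs())
for n in ("top","side"):
    i=cams.camera_info(n); print(n,i)
    cv2.imwrite(f"pics/{n}0.png",cams.snapshot(n)[:,:,::-1])
E
```

```text
pics
{'time_s': 0.0, 'joints': array([-1.1696,  0.4808,  1.5969,  0.    ,  1.0651, -0.0466]), 'joint_velocities': array([ 0.0017, -0.0015, -0.    , -0.0004, -0.0004, -0.0012]), 'effort': array([  0.0063, -95.0643, -43.0182,   0.0004,   0.0123,  -0.    ]), 'tool_pos': array([ 0.2813, -0.5855,  0.2307]), 'ee_rot': array([-3.1405, -0.0001,  0.4478]), 'ft_force': array([ 0.2069, -0.4043,  0.1404]), 'ft_torque': array([-0.0044, -0.0275,  0.0282]), 'width': 0.08551032064844755}
top {'mtx': array([[436.2774,   0.    , 312.8796],
       [  0.    , 436.2774, 195.8802],
       [  0.    ,   0.    ,   1.    ]]), 'k1': -0.09077625273568808, 'world_to_cam': array([[ 0.0057, -0.9995, -0.0306,  0.0144],
       [ 0.9954,  0.0027,  0.0958, -0.5937],
       [-0.0957, -0.031 ,  0.9949, -1.1165],
       [ 0.    ,  0.    ,  0.    ,  1.    ]])}
side {'mtx': array([[412.9251,   0.    , 316.6331],
       [  0.    , 412.9251, 199.2289],
       [  0.    ,   0.    ,   1.    ]]), 'k1': 0.021125415610498768, 'world_to_cam': array([[-0.8917, -0.4525, -0.0128,  0.5325],
       [ 0.332 , -0.6729,  0.661 , -0.2575],
       [-0.3078,  0.5852,  0.7502, -0.9087],
       [ 0.    ,  0.    ,  0.    ,  1.    ]])}
```

View pics/top0.png

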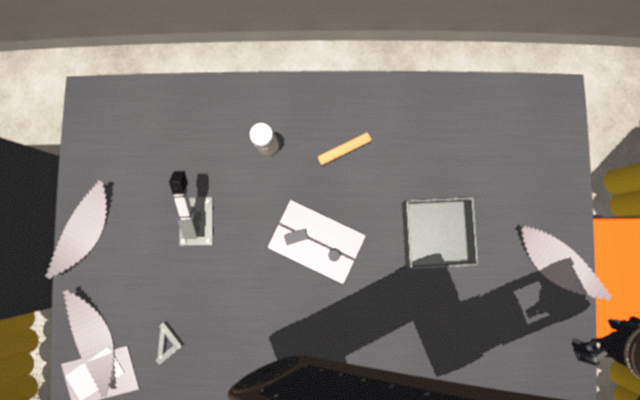

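View pics/side0.png

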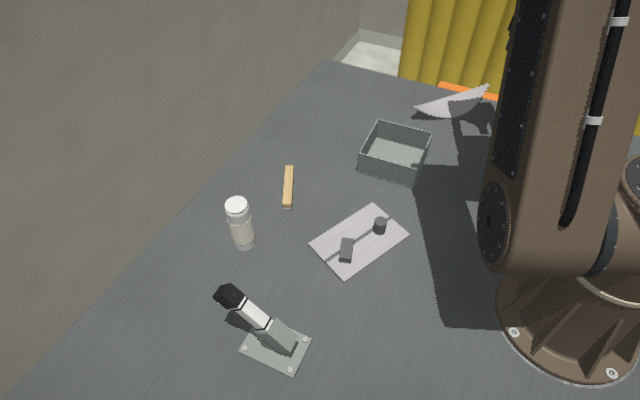

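The top view shows the plate at about (317,241), the flat offcut at (297,237) and the round one at (335,254). The bin is at (441,232), the holder base at (196,222) with the lamp head at (178,182), the can at (263,138) and the brush at (345,148). The side view shows the same things: lamp head (229,296), round offcut (380,226), flat offcut (347,250), bin (395,152).

```bash
cat > h.py <<'E'
import numpy as np,cv2
from workcell import bot,cams
np.set_printoptions(precision=4,suppress=True)
def ray(info,uv):
    K=info["mtx"];k=info["k1"];W=np.array(info["world_to_cam"])
    d=np.array([(uv[0]-K[0,2])/K[0,0],(uv[1]-K[1,2])/K[1,1]]);s=d.copy()
    for _ in range(20): s=d/(1+k*(s@s))
    R=W[:3,:3];o=-R.T@W[:3,3];v=R.T@np.array([s[0],-s[1],-1]);return o,v/np.linalg.norm(v)
def plane(info,uv,z):
    o,v=ray(info,uv);return o+v*(z-o[2])/v[2]
def tri(rs):
    A=sum(np.eye(3)-np.outer(v,v) for o,v in rs);b=sum((np.eye(3)-np.outer(v,v))@o for o,v in rs)
    p=np.linalg.solve(A,b);return p,[1e3*np.linalg.norm(np.cross(p-o,v)) for o,v in rs]
def proj(info,p):
    W=np.array(info["world_to_cam"]);c=W[:3,:3]@np.asarray(p)+W[:3,3];s=np.array([c[0],-c[1]])/-c[2]
    s=s*(1+info["k1"]*(s@s));K=info["mtx"];return np.array([K[0,0]*s[0]+K[0,2],K[1,1]*s[1]+K[1,2]])
def blobs(m,amin=30):
    c,_=cv2.findContours(m.astype(np.uint8),cv2.RETR_EXTERNAL,cv2.CHAIN_APPROX_NONE)
    return sorted([x for x in c if cv2.contourArea(x)>amin],key=cv2.contourArea,reverse=True)
E
python3 - <<'E'
from h import *
T=cams.camera_info("top");S=cams.camera_info("side")
t=cv2.imread("pics/top0.png");s=cv2.imread("pics/side0.png")
def sub(im,x0,y0,x1,y1,f):
    m=np.zeros(im.shape[:2],bool);m[y0:y1,x0:x1]=f(im[y0:y1,x0:x1].astype(int));return m
# plate
m=sub(t,255,190,380,295,lambda a:a.min(2)>140)
c=blobs(m); q=cv2.boxPoints(cv2.minAreaRect(np.vstack(c)))
P=np.array([plane(T,x,.012) for x in q]);print("plate top",P,P.mean(0),np.linalg.norm(P-np.roll(P,1,0),axis=1))
m=sub(s,300,195,415,285,lambda a:a.min(2)>120)
c=blobs(m); q=cv2.boxPoints(cv2.minAreaRect(np.vstack(c)));
print("plate side",cv2.approxPolyDP(cv2.convexHull(np.vstack(c)),6,True).squeeze().tolist())
# dark pieces: histogram
for n,im,bx in (("top",t,(280,225,350,268)),("side",s,(335,212,392,268))):
    m=sub(im,*bx,lambda a:a.max(2)<105)
    for c in blobs(m,15):
        r=cv2.minAreaRect(c);print(n,np.array(r[0]),np.array(r[1]),r[2],cv2.contourArea(c))
# black head
for n,im,bx in (("top",t,(160,165,190,200)),("side",s,(205,275,255,320))):
    m=sub(im,*bx,lambda a:a.max(2)<32)
    for c in blobs(m,15): print(n,"head",cv2.minAreaRect(c))
for n,p in dict(bin=((441,232),(395,152)),).items(): pass
m=sub(t,395,190,485,275,lambda a:(a.min(2)>95))
q=cv2.boxPoints(cv2.minAreaRect(np.vstack(blobs(m))));B=np.array([plane(T,x,.04) for x in q]);print("bin",q.tolist(),B.mean(0),B)
big=np.vstack([cv2.resize(t[160:300,150:370],None,fx=3,fy=3,interpolation=2)]);cv2.imwrite("pics/c1.png",big)
E
```

```text
plate top [[ 0.4569  0.1413  0.012 ]
 [ 0.589   0.0797  0.012 ]
 [ 0.4919 -0.1251  0.012 ]
 [ 0.362  -0.0627  0.012 ]] [0.475  0.0083 0.012 ] [0.225  0.1458 0.2266 0.1441]
plate side [[414, 204], [403, 284], [300, 282], [300, 195], [398, 195]]
side [378.4357 228.6436] [12.9355 10.5474] 5.7105937004089355 88.5
side [344.54 259.72] [11.4551  3.8184] 8.130102157592773 32.5
top head ((181.88954162597656, 180.64022827148438), (18.841520309448242, 8.622389793395996), 64.79888153076172)
bin [[395.0, 190.0], [484.0, 190.0], [484.0, 274.0], [395.0, 274.0]] [ 0.5006 -0.3114  0.04  ] [[ 0.6084 -0.1966  0.04  ]
 [ 0.6092 -0.43    0.04  ]
 [ 0.3921 -0.4244  0.04  ]
 [ 0.3925 -0.1946  0.04  ]]
```

View pics/c1.png

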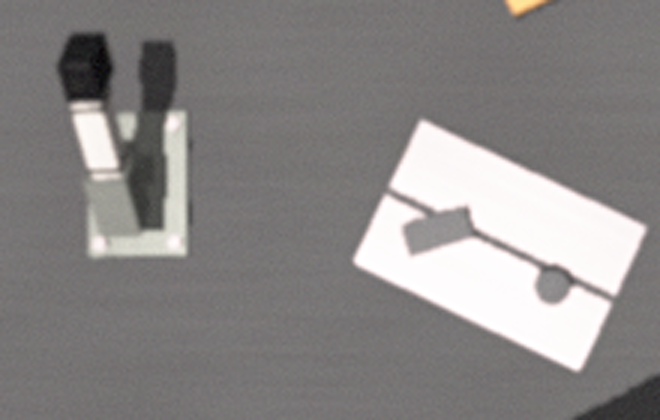

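The crop shows the flat offcut's long side running from (405,240) to (472,218), and the round offcut's top near (553,285). The holder base is square to world x, with the lamp leaning towards +x. Next I'll move the wrist over the plate.

```bash
python3 -m jog '{"linear":[[0,40,20],[5,85,40],[10,130,60],[20,175,80],[30,220,100],[45,265,110],[60,310,120],[80,350,120],[100,390,120],[120,430,120]],"angular":[[0,0,0.14],[0,0,0.28],[0,0,0.42],[0,0,0.56],[0,0,0.7],[0,0,0.84],[0,0,0.98],[0,0,1.12],[0,0,1.26],[0,0,1.4]]}' 1
python3 -m jog '{"linear":[[15,45,0],[30,90,0],[40,120,0],[40,120,0],[40,120,0]],"angular":[[0,0,0.03],[0,0,0.03],[0,0,0.03],[0,0,0.03],[0,0,0.03]]}'
python3 - <<'E'
from h import *
i=cams.camera_info("wrist");im=cams.snapshot("wrist");cv2.imwrite("pics/w1.png",im[:,:,::-1]);print(i);o=bot.get_obs();print(o["tool_pos"],o["ee_rot"],o["joints"])
W=i["world_to_cam"];print("campos",-W[:3,:3].T@W[:3,3])
import pickle;pickle.dump((i,im),open("w1.pkl","wb"))
E
```

```text
time_s: 1.1
tool_pos: [0.4017, -0.1541, 0.3514]
ee_rot: [3.141, 0.0, 1.853]
ft_force: [1.7, -0.2, 1.2]
width: 0.0855
time_s: 1.6
tool_pos: [0.4413, -0.0354, 0.3511]
ee_rot: [-3.141, -0.0, 1.88]
ft_force: [0.0, -0.3, -0.1]
width: 0.0855
{'mtx': array([[278.9203,   0.    , 323.7566],
       [  0.    , 278.9203, 203.6605],
       [  0.    ,   0.    ,   1.    ]]), 'k1': -0.02783836878328229, 'world_to_cam': array([[ 0.9533,  0.3022, -0.0006, -0.4089],
       [-0.2902,  0.9149, -0.2806,  0.2304],
       [-0.0843,  0.2676,  0.9598, -0.4464],
       [ 0.    ,  0.    ,  0.    ,  1.    ]])}
[ 0.4412 -0.0361  0.3511] [-3.141   0.0001  1.8786] [-0.1498  0.0645  1.8745 -0.0003  1.2032 -0.4575]
campos [0.4191 0.0322 0.4929]
```

View pics/w1.png

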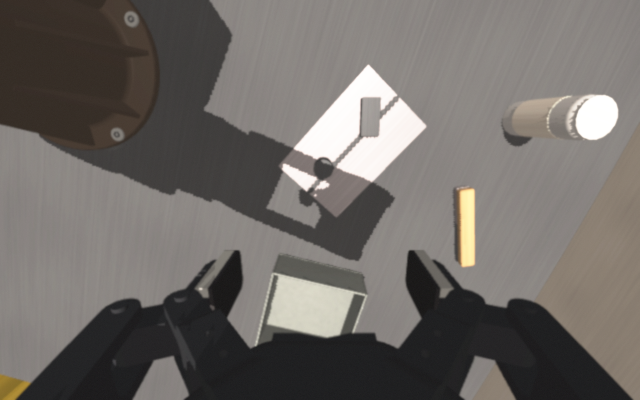

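The wrist view shows the plate at (355,140), the flat offcut at (370,117) nearly upright in the image, the round offcut at (323,167) in arm shadow, and the bin at (318,300). I'll get exact edges from enlarged crops.

Run:
```python
import cv2,numpy as np
w=cv2.imread("pics/w1.png")[60:222,265:430];s=cv2.imread("pics/side0.png")
a=cv2.resize(w,None,fx=3.5,fy=3.5,interpolation=2)
b=cv2.resize(s[200:285,305:415],None,fx=2,fy=2,interpolation=2)
c=cv2.resize(s[275:385,205:320],None,fx=2,fy=2,interpolation=2)
o=np.zeros((600,820,3),np.uint8);o[:a.shape[0],:a.shape[1]]=a;o[:b.shape[0],580:580+b.shape[1]]=b[:,:240];o[200:200+c.shape[0],580:580+c.shape[1]]=c
cv2.imwrite("pics/c2.png",o[:, :800])
```

```text
(no output)
```

View pics/c2.png

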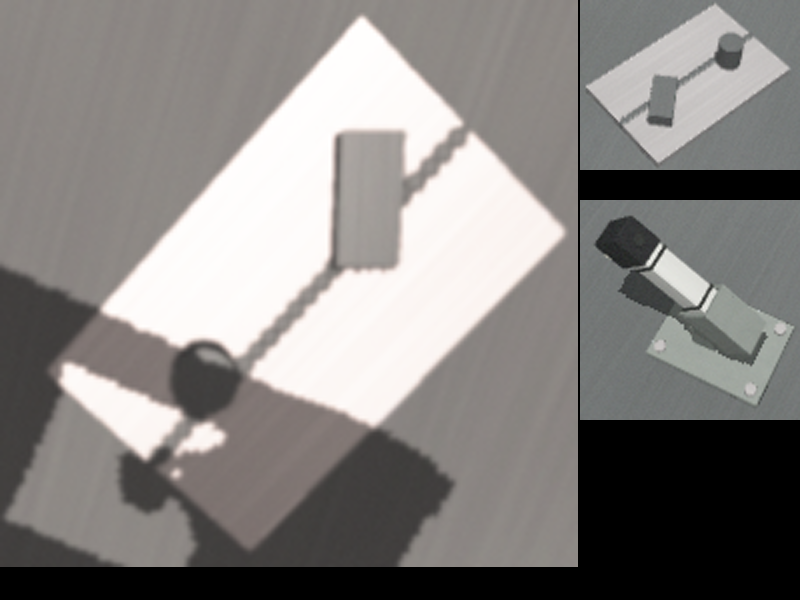

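The crop shows the flat offcut's top-face corners at (343,131), (405,131), (400,268) and (338,268). The round offcut's blob is centred at (205,380). In the side inset, the holder base corners are at (793,327), (757,404) and (647,350).

Run:
```python
from h import *
import pickle
T=cams.camera_info("top");S=cams.camera_info("side");Wi,_=pickle.load(open("w1.pkl","rb"))
w=lambda x,y:(265+x/3.5-.36,60+y/3.5-.36); t=lambda x,y:(150+x/3-.33,160+y/3-.33)
s1=lambda x,y:(305+(x-580)/2-.25,200+y/2-.25); s2=lambda x,y:(205+(x-580)/2-.25,275+(y-200)/2-.25)
F=np.array([plane(Wi,w(*p),.034) for p in ((343,131),(405,131),(400,268),(338,268))]);print("flat@34",F.mean(0),np.linalg.norm(F-np.roll(F,-1,0),axis=1),np.degrees(np.arctan2(*(F[0]+F[1]-F[2]-F[3])[1::-1])))
fc=np.array([(343,131),(405,131),(400,268),(338,268)]).mean(0)
print("flat 3view",tri([ray(Wi,w(*fc)),ray(S,s1(664,98)),ray(T,t(440,230))]))
print("flat 2view",tri([ray(Wi,w(*fc)),ray(S,s1(664,98))]))
print("round S,T",tri([ray(S,s1(731,41)),ray(T,t(553,283))]))
p=tri([ray(S,s1(731,41)),ray(T,t(553,283))])[0]
for z in (.012,.052):print("proj in wrist crop",(proj(Wi,[p[0],p[1],z])-[265,60]+.36)*3.5)
PW=np.array([plane(Wi,w(*q),.012) for q in ((362,15),(566,233),(250,550),(50,372))]);print("plate wrist",PW.mean(0),np.linalg.norm(PW-np.roll(PW,-1,0),axis=1),PW)
pt=[plane(Wi,w(*q),.012) for q in ((465,130),(155,458))];print("seam ends",pt,np.mean(pt,0))
for a,b in (((187,112),None),((187,257),None),((90,257),None)):print("holder top",plane(T,t(*a),.008))
for a in ((793,327),(757,404),(647,350)):print("holder side",plane(S,s2(*a),.008))
for q in ((277,254),(366,290),(258,347)): pass
im=cv2.imread("pics/top0.png")
b=im[195:275,400:485].astype(int);
for nm,q in dict(a=(405,200),b=(473,198),c=(477,265),d=(407,269)).items(): print("bin rim top",plane(T,q,.075))
print("can",plane(T,(262,133),.15),"brush",plane(T,(345,148),.03))
```

```text
flat@34 [0.487  0.0624 0.034 ] [0.0275 0.0593 0.0285 0.0592] 107.94851667156486
flat 3view (array([0.4865, 0.0612, 0.0266]), [np.float64(2.551952283822977), np.float64(2.465863978465999), np.float64(1.9081807994160083)])
flat 2view (array([0.4854, 0.0629, 0.0297]), [np.float64(2.057561041411163), np.float64(2.0575610414111187)])
round S,T (array([ 0.441 , -0.039 ,  0.0494]), [np.float64(2.249893834619922), np.float64(2.249893834619817)])
proj in wrist crop [206.1566 375.9155]
proj in wrist crop [206.0403 389.4843]
plate wrist [0.4748 0.0093 0.012 ] [0.1389 0.2184 0.1365 0.2188] [[ 0.4585  0.1382  0.012 ]
 [ 0.5839  0.0784  0.012 ]
 [ 0.4902 -0.1188  0.012 ]
 [ 0.3668 -0.0605  0.012 ]]
seam ends [array([0.5208, 0.1067, 0.012 ]), array([ 0.4289, -0.0866,  0.012 ])] [0.4748 0.01   0.012 ]
holder top [0.5918 0.2905 0.008 ]
holder top [0.4618 0.2872 0.008 ]
holder top [0.4607 0.376  0.008 ]
holder side [0.4626 0.2903 0.008 ]
holder side [0.4585 0.3758 0.008 ]
holder side [0.5871 0.3797 0.008 ]
bin rim top [ 0.5794 -0.216   0.075 ]
bin rim top [ 0.5849 -0.3884  0.075 ]
bin rim top [ 0.4173 -0.3945  0.075 ]
bin rim top [ 0.4077 -0.219   0.075 ]
can [0.7329 0.1359 0.15  ] brush [ 0.7211 -0.0675  0.03  ]
```

Heights and sizes agree: plate 139×218 mm, flat offcut about 59×28 mm at (0.487,0.062), round offcut top measured at z 0.049, bin centre (0.497,-0.304), seam middle (0.475,0.009). Next is the flat offcut.

```bash
python3 -m jog '{"linear":[[15,33,-30],[31,66,-60],[46,98,-90],[46,98,-135],[46,98,-180],[46,98,-225],[46,98,-270],[46,98,-305],[46,98,-325],[46,98,-335]],"angular":[[0,0,0],[0,0,0],[0,0,0],[0,0,0],[0,0,0],[0,0,0],[0,0,0],[0,0,0],[0,0,0],[0,0,0]]}' 1
python3 -m jog '{"linear":[[0,0,0],[0,0,0],[0,0,0],[0,0,0],[0,0,0],[0,0,0],[0,0,0],[0,0,0],[0,0,0],[0,0,0]],"angular":[[0,0,0],[0,0,0],[0,0,0],[0,0,0],[0,0,0],[0,0,0],[0,0,0],[0,0,0],[0,0,0],[0,0,0]]}' -1 60
```

```text
time_s: 2.65
tool_pos: [0.4864, 0.0607, 0.0145]
ee_rot: [-3.139, -0.001, 1.876]
ft_force: [0.3, -0.1, 0.2]
width: 0.0853
time_s: 3.65
tool_pos: [0.4882, 0.0621, 0.0176]
ee_rot: [3.14, 0.001, 1.878]
ft_force: [-2.0, -3.1, 14.3]
width: 0.0285
```

```bash
python3 -m jog '{"linear":[[0,0,40],[0,0,85],[0,0,130],[5,-45,140],[10,-92,140],[15,-139,140],[20,-186,140],[25,-233,140],[30,-280,140],[36,-326,140]],"angular":[[0,0,0],[0,0,0],[0,0,0],[0,0,0],[0,0,0],[0,0,0],[0,0,0],[0,0,0],[0,0,0],[0,0,0]]}' - 60
python3 -m jog '{"linear":[[2,-36,0],[2,-36,-40],[2,-36,-80],[2,-36,-110],[2,-36,-118],[2,-36,-118]],"angular":[[0,0,0],[0,0,0],[0,0,0],[0,0,0],[0,0,0],[0,0,0]]}'
```

```text
time_s: 4.65
tool_pos: [0.5231, -0.2659, 0.157]
ee_rot: [3.141, 0.0, 1.878]
ft_force: [1.0, 0.5, -2.2]
width: 0.0285
time_s: 5.25
tool_pos: [0.525, -0.2995, 0.0379]
ee_rot: [-3.14, -0.001, 1.878]
ft_force: [0.5, 0.7, -2.3]
width: 0.0284
```

```bash
python3 -m jog '{"linear":[[0,0,0],[0,0,0],[0,0,0],[0,0,0],[0,0,20],[0,0,60],[0,0,105],[-12,38,115],[-26,80,115],[-40,124,115]],"angular":[[0,0,0],[0,0,0],[0,0,0],[0,0,0],[0,0,0],[0,0,0],[0,0,0],[0,0,0],[0,0,0],[0,0,0]]}' 0.1
python3 -m jog '{"linear":[[-12,45,0],[-25,90,0],[-44,137,0],[-44,137,-40],[-44,137,-80],[-44,137,-110],[-44,137,-125],[-44,137,-128],[-44,137,-128]],"angular":[[0,0,0],[0,0,0],[0,0,0],[0,0,0],[0,0,0],[0,0,0],[0,0,0],[0,0,0],[0,0,0]]}' 1
python3 -m jog '{"linear":[[0,0,0],[0,0,0],[0,0,0],[0,0,0],[0,0,0],[0,0,0],[0,0,0],[0,0,0]],"angular":[[0,0,0],[0,0,0],[0,0,0],[0,0,0],[0,0,0],[0,0,0],[0,0,0],[0,0,0]]}' -1 60
```

```text
time_s: 6.25
tool_pos: [0.4852, -0.1751, 0.1543]
ee_rot: [3.14, 0.001, 1.877]
ft_force: [0.8, 0.4, -0.3]
width: 0.0469
time_s: 7.15
tool_pos: [0.4415, -0.0389, 0.0254]
ee_rot: [-3.141, -0.0, 1.878]
ft_force: [0.6, -0.4, 0.0]
width: 0.0856
time_s: 7.95
tool_pos: [0.4418, -0.039, 0.0261]
ee_rot: [3.141, 0.001, 1.878]
ft_force: [-1.4, 0.8, 16.8]
width: 0.0303
```

```bash
python3 -m jog '{"linear":[[0,0,40],[0,0,85],[0,-20,125],[4,-65,130],[8,-110,130],[12,-156,130],[18,-202,130],[24,-248,130],[25,-266,120],[25,-266,85]],"angular":[[0,0,0],[0,0,0],[0,0,0],[0,0,0],[0,0,0],[0,0,0],[0,0,0],[0,0,0],[0,0,0],[0,0,0]]}' - 60
python3 -m jog '{"linear":[[0,0,-30],[0,0,-53],[0,0,-53]],"angular":[[0,0,0],[0,0,0],[0,0,0]]}'
python3 -m jog '{"linear":[[0,0,0],[0,0,0],[0,0,0],[0,0,0],[0,0,25],[0,0,70],[0,0,115],[0,40,140],[0,85,150],[0,130,160]],"angular":[[0,0,0],[0,0,0],[0,0,0],[0,0,0],[0,0,0],[0,0,0],[0,0,0],[0,0,0],[0,0,0],[0,0,0]]}' 0.1
python3 - <<'E'
from h import *
a=cams.snapshot("top")[160:300,150:500,::-1];b=cams.snapshot("side")[90:300,200:480,::-1]
cv2.imwrite("pics/c3.png",np.vstack([cv2.resize(a,(700,280)),np.hstack([cv2.resize(b,(420,315)),np.zeros((315,280,3),np.uint8)])]))
i=cams.camera_info("wrist");print(i["world_to_cam"])
E
```

```text
time_s: 8.95
tool_pos: [0.4684, -0.309, 0.1121]
ee_rot: [3.138, 0.006, 1.875]
ft_force: [0.7, 0.6, -2.3]
width: 0.0298
time_s: 9.25
tool_pos: [0.4644, -0.3032, 0.0545]
ee_rot: [-3.138, -0.004, 1.878]
ft_force: [0.1, -0.3, -2.3]
width: 0.0302
time_s: 10.25
tool_pos: [0.4665, -0.1739, 0.2189]
ee_rot: [3.14, 0.002, 1.877]
ft_force: [0.7, 1.4, 0.2]
width: 0.0469
[[ 0.953   0.3029  0.0018 -0.3922]
 [-0.2902  0.9148 -0.281   0.3248]
 [-0.0868  0.2673  0.9597 -0.2803]
 [ 0.      0.      0.      1.    ]]
```

View pics/c3.png

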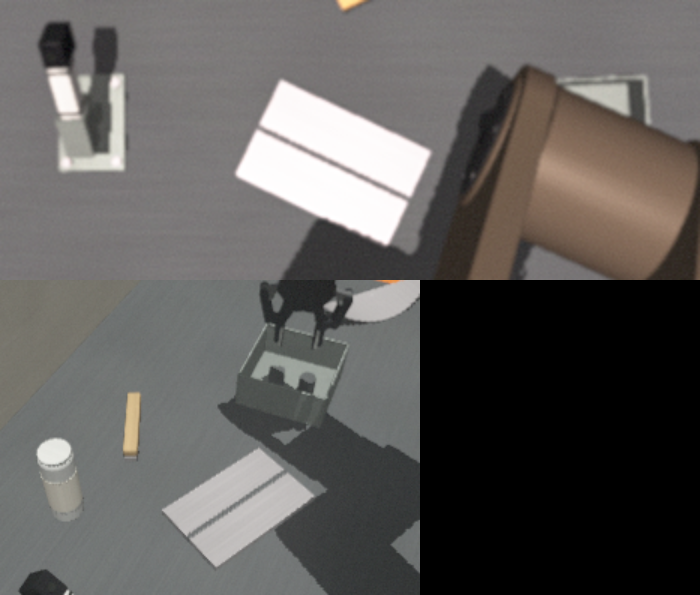

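The side view shows both offcuts in the bin, the plate clear, and the can and brush in place. Next I'll go to the lamp: swing over, then tilt the tool square to the leaning stick.

```bash
python3 -m jog '{"linear":[[3,46,8],[6,92,16],[9,138,24],[12,184,32],[15,230,40],[18,276,48],[21,322,56],[24,368,64],[27,414,72],[30,460,80]],"angular":[[0,0,0.13],[0,0,0.26],[0,0,0.39],[0,0,0.52],[0,0,0.65],[0,0,0.78],[0,0,0.91],[0,0,1.04],[0,0,1.17],[0,0,1.29]]}' 1
python3 -m jog '{"linear":[[0,25,0],[0,49,0],[0,49,0],[0,49,0],[0,49,-40],[0,49,-80],[0,49,-115],[0,49,-115]],"angular":[[0.003,-0.13,0],[0.006,-0.26,0],[0.01,-0.39,0],[0.013,-0.52,0],[0.016,-0.65,0],[0.02,-0.785,0],[0.02,-0.785,0],[0.02,-0.785,0]]}'
python3 - <<'E'
from h import *
import pickle
o=bot.get_obs();i=cams.camera_info("wrist");im=cams.snapshot("wrist");cv2.imwrite("pics/w2.png",im[:,:,::-1]);print(o["tool_pos"],o["ee_rot"],o["joints"])
from scipy.spatial.transform import Rotation as R
print(R.from_euler("xyz",o["ee_rot"]).as_matrix())
pickle.dump((i,im),open("w2.pkl","wb"))
E
```

```text
time_s: 11.35
tool_pos: [0.4964, 0.2869, 0.2982]
ee_rot: [3.141, 0.001, -3.11]
ft_force: [1.6, -0.4, 0.2]
width: 0.0853
time_s: 12.15
tool_pos: [0.5068, 0.3197, 0.2396]
ee_rot: [-3.091, 0.719, -3.124]
ft_force: [1.0, -0.2, 0.6]
width: 0.0851
[0.5068 0.3197 0.2396] [-3.0907  0.719  -3.1235] [ 0.8344  0.2958  2.1787 -1.3047  0.562   0.3819]
[[-0.7524  0.0155  0.6586]
 [-0.0136  0.9991 -0.039 ]
 [-0.6586 -0.0383 -0.7515]]
```

View pics/w2.png

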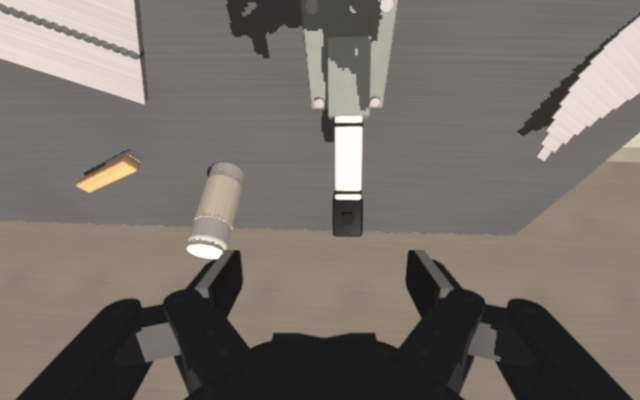

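The wrist view shows the pale stick at columns 335–362, rows 125–190, the head at (348,215), and the pocket mouth near (348,118). The arm is still short of the commanded pose, so I'll let it settle and compute the remainder.

```bash
cat >> h.py <<'E'
from scipy.spatial.transform import Rotation as Ro
def togo(tcp,yawx,tilt,roll0=None):
    """target: tool z = heading yawx tilted 'tilt' up from down, tool x on the tail side"""
    h=np.array([np.cos(yawx),np.sin(yawx),0]);z=np.sin(tilt)*h+[0,0,-np.cos(tilt)];y=np.array([-h[1],h[0],0]);x=np.cross(y,z)
    o=bot.get_obs();C=Ro.from_euler("xyz",o["ee_rot"]);D=Ro.from_matrix(np.c_[x,y,z])*C.inv()
    print("lin mm",1e3*(np.array(tcp)-o["tool_pos"]),"ang",D.as_rotvec(),"q",o["joints"],"F",o["ft_force"],"w",o["width"],o["time_s"])
E
python3 -m jog '{"linear":[[0,0,0],[0,0,0]],"angular":[[0,0,0],[0,0,0]]}'
python3 - <<'E'
from h import *
togo([.497,.335,.184],.028,np.pi/4)
E
```

```text
time_s: 12.4
tool_pos: [0.507, 0.3199, 0.2403]
ee_rot: [-3.089, 0.715, -3.122]
ft_force: [-0.4, 0.4, 0.7]
width: 0.0854
lin mm [ -9.9924  15.1329 -56.2727] ang [ 0.0403 -0.069   0.0446] q [ 0.8333  0.2946  2.1749 -1.2909  0.5624  0.3657] F [-0.4292  0.4174  0.7067] w 0.08541414366674027 12.4
```

```bash
python3 -m jog '{"linear":[[-3,5,-15],[-6,10,-35],[-10,15,-56],[-10,15,-56],[-10,15,-56],[-10,15,-56]],"angular":[[0.013,-0.023,0.015],[0.026,-0.046,0.03],[0.04,-0.069,0.045],[0.04,-0.069,0.045],[0.04,-0.069,0.045],[0.04,-0.069,0.045]]}'
python3 - <<'E'
from h import *
import pickle
togo([.497,.335,.184],.028,np.pi/4)
i=cams.camera_info("wrist");im=cams.snapshot("wrist");pickle.dump((i,im),open("w3.pkl","wb"))
j,jm=pickle.load(open("w2.pkl","rb"))
cv2.imwrite("pics/c4.png",np.hstack([cv2.resize(a[90:250,290:410,::-1],(400,533),interpolation=2) for a in (jm,im)]))
E
```

```text
time_s: 13.0
tool_pos: [0.4943, 0.346, 0.2032]
ee_rot: [-3.117, 0.759, -3.115]
ft_force: [0.2, -1.4, -0.4]
width: 0.0858
lin mm [  2.6539 -10.9873 -19.1709] ang [ 0.0182 -0.0258  0.0187] q [ 0.8987  0.3808  2.2246 -1.5593  0.5736  0.7091] F [ 0.1645 -1.4366 -0.3981] w 0.08582940540385642 13.0
```

View pics/c4.png

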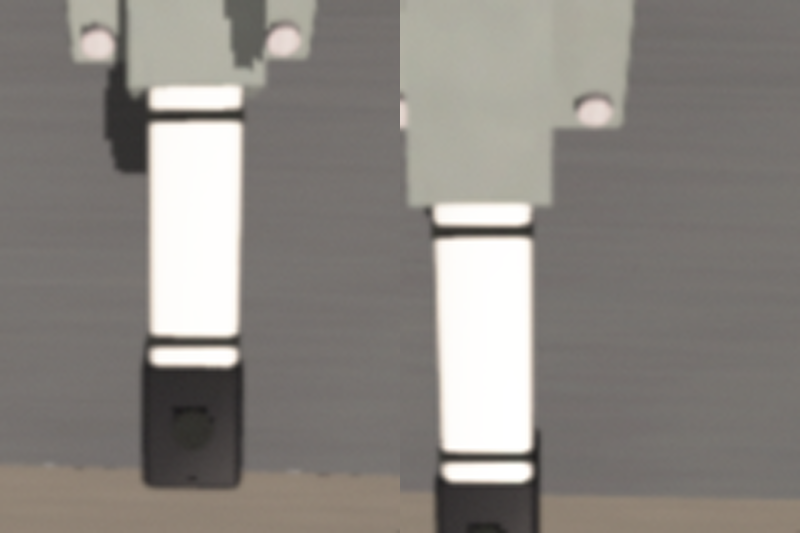

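The tilt is stopped by joint 4 reaching its limit (-1.56), so I'll grasp with about 30° of tool tilt instead. The crop shows the head-side ring at (194,341) in the left picture and (485,457) in the right, and the mouth ring at (196,115) and (482,231). I'll use these to check where the lamp is.

Run:
```python
from h import *
import pickle
T=cams.camera_info("top");j,_=pickle.load(open("w2.pkl","rb"));i,_=pickle.load(open("w3.pkl","rb"))
w=lambda x,y:(290+x/3.333-.35,90+y/3.333-.35);t=lambda x,y:(150+x/3-.33,160+y/3-.33)
R={}
for n,a,b,c in (("headring",(194.5,341),(85.5,457),(87,103)),("mouthring",(196,115),(82.5,231),(107.5,175))):
    R[n]=p=tri([ray(j,w(*a)),ray(i,w(*b)),ray(T,t(*c))]);print(n,p)
    print(" w2+top",tri([ray(j,w(*a)),ray(T,t(*c))])[0]," w3+top",tri([ray(i,w(*b)),ray(T,t(*c))])[0])
d=R["headring"][0]-R["mouthring"][0];print("len",np.linalg.norm(d),d/np.linalg.norm(d))
e=np.array([.707,.02,.707]);n=np.array([-.707,-.02,.707]);f=np.array([.495,.3325,.045])
for s in (70,80,125,132):print(s,f+e*s/1e3+.015*n)
togo([.497,.335,.184],.028,np.pi/6)
```

```text
headring (array([0.5863, 0.3373, 0.1408]), [np.float64(0.9629961962592175), np.float64(0.8595703694826289), np.float64(0.19910964278080506)])
 w2+top [0.5866 0.3378 0.1395]  w3+top [0.5864 0.3369 0.1415]
mouthring (array([0.5314, 0.3342, 0.1026]), [np.float64(1.6495347959369124), np.float64(1.6147416802320875), np.float64(3.2522734857573203)])
 w2+top [0.5311 0.3334 0.1027]  w3+top [0.5312 0.3336 0.1022]
len 0.06688266098663366 [0.8203 0.0459 0.5701]
70 [0.5339 0.3336 0.1051]
80 [0.541  0.3338 0.1122]
125 [0.5728 0.3347 0.144 ]
132 [0.5777 0.3348 0.1489]
lin mm [  2.7616 -10.8438 -19.0414] ang [0.0132 0.2358 0.0165] q [ 0.8987  0.3809  2.225  -1.5598  0.5736  0.7098] F [ 0.4471 -0.0907  0.2408] w 0.08537653326293997 13.05
```

```bash
python3 -m jog '{"linear":[[0,-4,0],[0,-8,0],[15,-11,-15],[32,-11,-32],[49,-11,-49],[49,-11,-49],[49,-11,-49],[49,-11,-49]],"angular":[[0.006,0.11,0.008],[0.013,0.236,0.0165],[0.013,0.236,0.0165],[0.013,0.236,0.0165],[0.013,0.236,0.0165],[0.013,0.236,0.0165],[0.013,0.236,0.0165],[0.013,0.236,0.0165]]}' 1
python3 - <<'E'
from h import *
togo([.5785,.336,.093],.028,np.pi/6)
im=cams.snapshot("wrist");cv2.imwrite("pics/w4.png",im[:,:,::-1])
E
```

```text
time_s: 13.85
tool_pos: [0.5421, 0.3351, 0.1537]
ee_rot: [-3.141, 0.523, -3.112]
ft_force: [0.9, 0.4, -0.2]
width: 0.0851
lin mm [ 36.3681   0.921  -60.7152] ang [ 0.0006 -0.0006 -0.0011] q [ 0.6841  0.4402  2.0853 -1.0431  0.3604  0.03  ] F [ 0.9471  0.374  -0.1576] w 0.08514638228449303 13.85
```

View pics/w4.png

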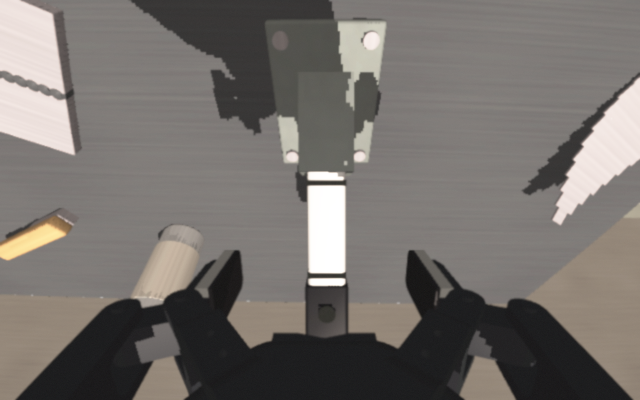

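The lamp is centred between the fingers (stick at column 326, rows 185–275). I'll descend along the tool axis and close.

```bash
python3 -m jog '{"linear":[[9,0,-15],[18,0,-30],[27,1,-45],[33,1,-55],[36,1,-61],[36,1,-61],[36,1,-61]],"angular":[[0,0,0],[0,0,0],[0,0,0],[0,0,0],[0,0,0],[0,0,0],[0,0,0]]}' 1
python3 -m jog '{"linear":[[0,0,0],[0,0,0],[0,0,0],[0,0,0],[0,0,0],[0,0,0],[0,0,0],[0,0,0]],"angular":[[0,0,0],[0,0,0],[0,0,0],[0,0,0],[0,0,0],[0,0,0],[0,0,0],[0,0,0]]}' -1 50
python3 - <<'E'
from h import *
togo([.5785,.336,.093],.028,np.pi/6)
S=cams.snapshot("side")[250:400,180:380,::-1];cv2.imwrite("pics/c5.png",cv2.resize(S,(800,600),interpolation=2))
E
```

```text
time_s: 14.6
tool_pos: [0.5782, 0.3365, 0.0926]
ee_rot: [-3.141, 0.523, -3.112]
ft_force: [-0.7, 0.4, -0.5]
width: 0.0858
time_s: 15.4
tool_pos: [0.5786, 0.3363, 0.0923]
ee_rot: [-3.141, 0.523, -3.113]
ft_force: [-3.9, 0.4, 5.6]
width: 0.0254
lin mm [-0.1234 -0.3135  0.6983] ang [ 0.0003 -0.0007 -0.0009] q [ 0.6409  0.5749  2.0574 -1.3458  0.299   0.3113] F [-3.9384  0.4384  5.6189] w 0.025431347104212666 15.4
```

View pics/c5.png

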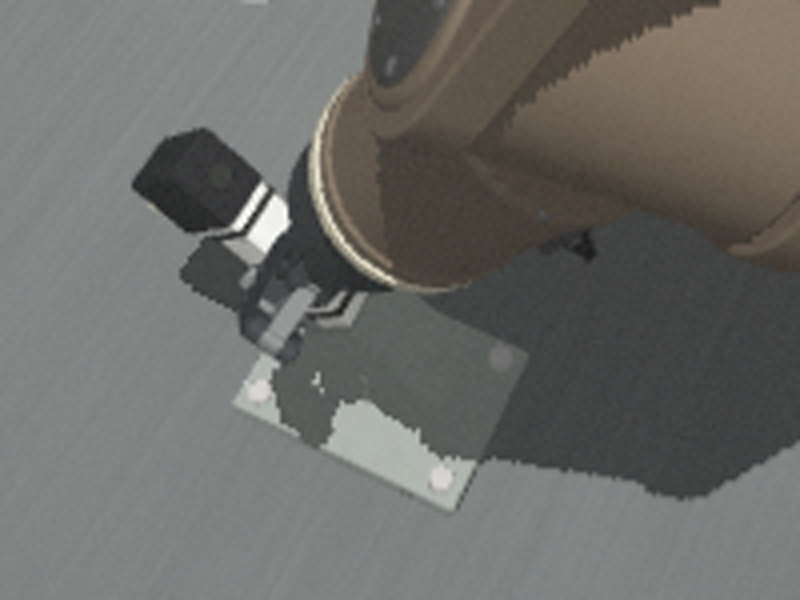

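The grip is on the stick between the rings (width 25.4 mm, force below 7 N). I'll draw it out along its own axis.

```bash
python3 -m jog '{"linear":[[0,0,0],[6,0,6],[12,0,12],[20,0,20],[28,1,28],[36,1,36],[44,1,44],[52,1,52],[62,2,62],[72,2,72]],"angular":[[0,0,0],[0,0,0],[0,0,0],[0,0,0],[0,0,0],[0,0,0],[0,0,0],[0,0,0],[0,0,0],[0,0,0]]}' -1 80
python3 - <<'E'
from h import *
togo([.6506,.338,.164],.028,np.pi/6)
E
```

```text
time_s: 16.45
tool_pos: [0.6505, 0.3379, 0.1638]
ee_rot: [-3.14, 0.521, -3.112]
ft_force: [0.7, -0.6, -2.8]
width: 0.0251
lin mm [0.1312 0.1149 0.1934] ang [ 0.0013 -0.0022 -0.0008] q [ 0.568   0.5174  1.8836 -0.7599  0.3818 -0.3699] F [ 0.6706 -0.5872 -2.7564] w 0.02506109085370094 16.45
```

```bash
python3 -m jog '{"linear":[[0,0,20],[-10,0,40],[-20,0,65],[-35,0,90],[-50,0,115],[-65,0,130],[-80,0,140],[-95,-5,140],[-110,-10,140],[-110,-10,140]],"angular":[[0,0,0],[0,0.1,0],[0,0.2,0],[0,0.3,0],[0,0.4,0],[0,0.5,0],[0,0.6,0],[0,0.7,0],[0,0.785,0],[0,0.785,0]]}'
python3 -m jog '{"linear":[[0,-20,0],[0,-45,0],[0,-70,0],[-10,-95,0],[-20,-120,0],[-30,-145,0],[-40,-170,0],[-50,-195,0],[-60,-220,0],[-65,-240,0]],"angular":[[0,0,-0.14],[0,0,-0.28],[0,0,-0.42],[0,0,-0.56],[0,0,-0.7],[0,0,-0.84],[0,0,-0.98],[0,0,-1.12],[0,0,-1.26],[0,0,-1.4]]}'
python3 - <<'E'
from h import *
togo([.475,.0705,.124],-np.pi/2,-np.pi/12)
E
```

```text
time_s: 17.45
tool_pos: [0.5404, 0.3272, 0.3026]
ee_rot: [3.122, -0.266, -3.117]
ft_force: [0.4, -1.0, -3.0]
width: 0.0255
time_s: 18.45
tool_pos: [0.4749, 0.0867, 0.3039]
ee_rot: [3.119, -0.26, 1.762]
ft_force: [0.9, 0.1, -2.2]
width: 0.0251
lin mm [   0.1307  -16.234  -179.8746] ang [-0.0004  0.0218 -0.1856] q [-0.0804  0.1836  1.8863  0.2834  1.1365 -0.3972] F [ 0.9103  0.1365 -2.1538] w 0.025094250945111977 18.45
```

Next I'll go down to about 30 mm above the final height, then look.

```bash
python3 -m jog '{"linear":[[0,-5,-30],[0,-10,-65],[0,-16,-100],[0,-16,-130],[0,-16,-150],[0,-16,-150],[0,-16,-150],[0,-16,-150]],"angular":[[0,0.01,-0.09],[0,0.022,-0.185],[0,0.022,-0.185],[0,0.022,-0.185],[0,0.022,-0.185],[0,0.022,-0.185],[0,0.022,-0.185],[0,0.022,-0.185]]}'
python3 - <<'E'
from h import *
togo([.475,.0705,.124],-np.pi/2,-np.pi/12)
t=cams.snapshot("top")[170:310,230:430,::-1];s=cams.snapshot("side")[130:290,270:470,::-1]
w=cams.snapshot("wrist")[:,:,::-1]
cv2.imwrite("pics/c6.png",np.vstack([np.hstack([cv2.resize(t,(400,280),interpolation=2),cv2.resize(s,(400,320),interpolation=2)[:280]]),np.hstack([cv2.resize(w,(512,320)),np.zeros((320,288,3),np.uint8)])]))
E
```

```text
time_s: 19.25
tool_pos: [0.4764, 0.072, 0.1552]
ee_rot: [3.141, -0.264, 1.578]
ft_force: [-1.0, -0.1, -2.1]
width: 0.0251
lin mm [ -1.375   -1.5487 -31.191 ] ang [-0.002   0.0005 -0.0069] q [-0.1156  0.3671  2.0726  0.3804  0.7714 -0.406 ] F [-1.0185 -0.1466 -2.088 ] w 0.025073857496489695 19.25
```

View pics/c6.png

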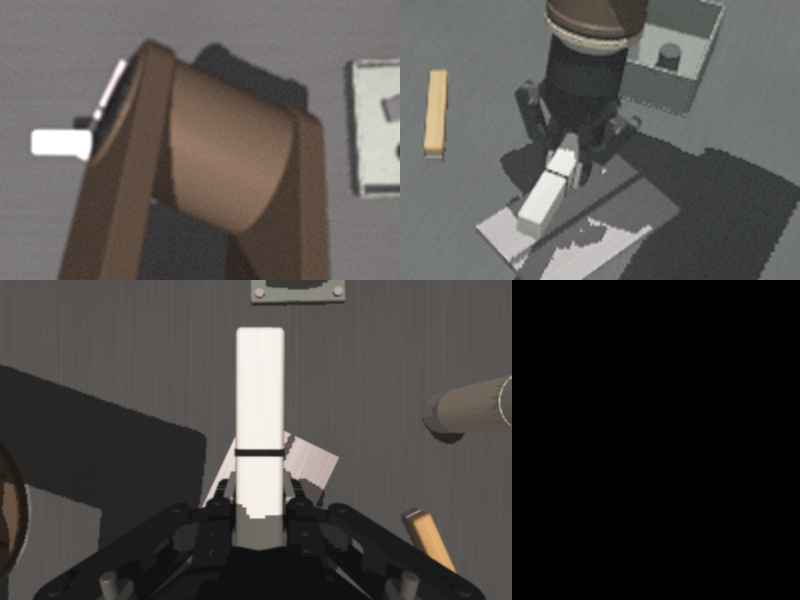

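The lamp is held roughly level over the plate, with the tail at (260,327) in the wrist inset and the ring at row 452. The bin still shows an offcut, and the brush is in place. I'll get the stick's pitch from its known 26 mm width along the wrist picture.

```bash
cat > lv.py <<'E'
from h import *
i=cams.camera_info("wrist");im=cams.snapshot("wrist");g=im.min(2).astype(float)
def edges(r):
    row=g[r-1:r+2,250:400].mean(0);th=150;b=np.where(row>th)[0];l,k=b[0],b[-1]
    return 250+l-(row[l]-th)/(row[l]-row[l-1]),250+k+(row[k]-th)/(row[k]-row[k+1])
def pt(r):
    a,b=edges(r);o,v=ray(i,(a,r));_,u=ray(i,(b,r))
    h=u-v;n=h/np.linalg.norm(h);k=.026/np.linalg.norm(h);return o+k*(u+v)/2,b-a
col=g[:,322:330].mean(1);tr=np.where(col>150)[0];print("tail row",tr[0],"rows",tr[-1])
rows=list(range(tr[0]+8,200,6));P=np.array([pt(r)[0] for r in rows]);print("w",[round(pt(r)[1],1) for r in rows[::5]])
c=P.mean(0);d=np.linalg.svd(P-c)[2][0];d*=-np.sign(d[1]);print("dir",d,"pitch deg",np.degrees(np.arcsin(d[2])),"resid",np.std((P-c)@np.linalg.svd(P-c)[2][1]))
o,v=ray(i,(326,tr[0]-.5)); A=np.c_[v,-d];k=np.linalg.lstsq(A,c-o,rcond=None)[0];tail=o+v*k[0];print("tail top",tail)
up=np.array([0,0,1.])-d*d[2];up/=np.linalg.norm(up);lens=tail+.155*d-.049*up;print("lens",lens,"off mm",1e3*(lens-[.475,.0095,.112]))
# check: same with level assumed from tool
E
python3 lv.py
python3 - <<'E'
from h import *
o=bot.get_obs();print(o["tool_pos"],Ro.from_euler("xyz",o["ee_rot"]).as_matrix())
E
```

```text
tail row 11 rows 297
[0.4761 0.0721 0.1548] [[-0.0065  1.     -0.0021]
 [ 0.9653  0.0068  0.2611]
 [ 0.2611 -0.0003 -0.9653]]Traceback (most recent call last):
  File "lv.py", line 10, in <module>
    rows=list(range(tr[0]+8,200,6));P=np.array([pt(r)[0] for r in rows]);print("w",[round(pt(r)[1],1) for r in rows[::5]])
                                                ~~^^^
  File "lv.py", line 7, in pt
    a,b=edges(r);o,v=ray(i,(a,r));_,u=ray(i,(b,r))
        ~~~~~^^^
  File "lv.py", line 4, in edges
    row=g[r-1:r+2,250:400].mean(0);th=150;b=np.where(row>th)[0];l,k=b[0],b[-1]
                                                                    ~^^^
IndexError: index 0 is out of bounds for axis 0 with size 0
```

```bash
sed -i 's/tr=np.where(col>150)\[0\]/tr=40+np.where(col[40:]>150)[0]/; s/,200,6)/,182,6)/' lv.py; python3 lv.py
```

```text
tail row 59 rows 297
w [np.float64(59.2), np.float64(59.0), np.float64(58.6), np.float64(58.4)]
dir [-0.0008 -0.9992 -0.0405] pitch deg -2.3233385537246014 resid 9.244159418770618e-05
tail top [0.4759 0.1645 0.1876]
lens [0.4758 0.0116 0.1324] off mm [ 0.8134  2.1357 20.3816]
```

The lens is at (0.476,0.012), 120 mm above the plate, with 2.3° of pitch. I'll lower 20 mm, level that off, settle and check again.

```bash
python3 -m jog '{"linear":[[0,0,-7],[0,-1,-14],[0,-2,-18],[0,-2,-18],[0,-2,-18],[0,-2,-18],[0,-2,-18],[0,-2,-18]],"angular":[[-0.01,0,0],[-0.02,0,0],[-0.04,0,0],[-0.04,0,0],[-0.04,0,0],[-0.04,0,0],[-0.04,0,0],[-0.04,0,0]]}'
python3 lv.py
python3 - <<'E'
from h import *
T=cams.camera_info("top");o=bot.get_obs();print(o["ft_force"],o["width"],np.abs(o["joint_velocities"]).max())
t=cams.snapshot("top");s=cams.snapshot("side")
g=t.min(2).astype(int);b=blobs(np.pad((g[225:260,225:290]>170),((225,140),(225,350))),30)
for c in b:
    x,y,w,h=cv2.boundingRect(c);print("tail px",x,y,w,h,plane(T,(x,y+h/2),.168))
cv2.imwrite("pics/c7.png",np.hstack([cv2.resize(t[120:290,230:490,::-1],(440,288),interpolation=2),cv2.resize(s[110:290,220:445,::-1],(360,288),interpolation=2)]))
E
```

```text
time_s: 20.3
tool_pos: [0.4757, 0.07, 0.1361]
ee_rot: [-3.14, -0.224, 1.577]
ft_force: [-0.0, 0.6, -2.9]
width: 0.0248
tail row 59 rows 287
w [np.float64(59.4), np.float64(59.1), np.float64(58.8), np.float64(58.6)]
dir [ 0.0053 -0.9978  0.0656] pitch deg 3.762604365733652 resid 0.0022647946467716515
tail top [0.4756 0.1642 0.1641]
lens [0.4764 0.0063 0.1254] off mm [ 1.4072 -3.1546 13.4244]
[-0.1754 -0.8803 -1.6948] 0.02532000757056781 0.002009300195061745
tail px 248 235 23 13 [0.4745 0.1612 0.168 ]
```

View pics/c7.png

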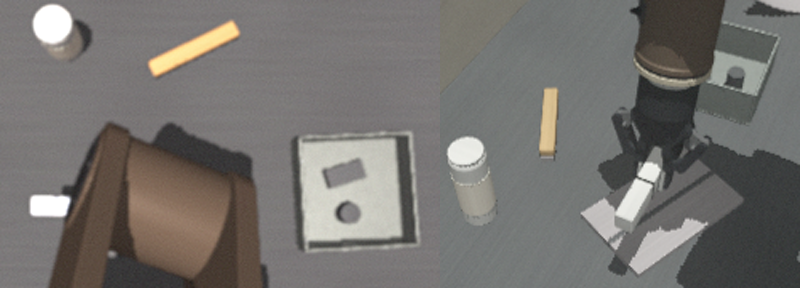

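Both offcuts lie in the bin, the can and brush haven't moved, the arm is still, and the lamp is inside every tolerance. Handing in.

```bash
python3 -c "
from workcell import order;print(order.finish_job())"
```

```text
the job is handed in; nothing more can be done
None
```

The job is handed in at about 20 s of the 67 s allowed. Both offcuts are in the scrap bin, and the lamp is held level, lens down, over the middle of the weld seam. No verdict was reported.

**Last checks**
- **Offcuts:** both lie flat or upright on the bin floor, apart from each other.
- **Bystanders:** the spray can and wire brush show no visible movement; I checked this by eye, not by measuring.
- **Lamp:** the arm is at rest and the fingers are closed on the stick (opening about 25 mm). The force reading is about the lamp's own weight, and nothing touches the lamp in the last pictures.
- **Lens:** it is within about 4 mm level of the seam's middle and roughly 100–113 mm above the plate.

**What disagreed or failed**
- **Pitch:** the last fit gave +3.8°, but with a poor 2 mm residual. The cleaner fit before it, plus the commanded 2.3° correction, puts it near 0°. Both are well inside the 11° limit.
- **Lamp position:** the top camera placed the tail about 3 mm from where the wrist camera did, which doesn't matter at these tolerances.
- **Grasp angle:** the 45° tool tilt I planned for the lamp ran into joint 4's limit. I gripped at 30° instead, so the gripper is holding the level lamp at a slant.

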